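# Set a marked bracket under the drill bit and lock the hold-down

### The job

Take the bracket with the red mark from the blue tray, lay it flat on the grey drill table short of the bit with its upright tab towards the robot, and slide it in, square with the table, until the red mark is right under the tip of the bit. Then swing the yellow hold-down arm all the way across the bracket to its stop and let go, with the mark still under the bit. Do not push against the drill head or its bit, and leave the two plain brackets, the screw jar and the cordless drill where they are.

Things in the scene. Friction and masses are not known exactly. Their poses are not given: they have to be found in the camera images.
- bracket: L-shaped metal bracket, 0.25 kg, with a red dot. Plate 200 (x) x 40 (y) x 6 thick; at its -x end an upright tab 8 thick (x), 40 wide, rising to 56 above the underside. Origin: centre of the plate's underside; x runs from tab to marked end, z up. Starts flat in the tray in any of three places, tab at the robot's end. Pinch the tab from above, fingers closing along x.
- mark (a point): Centre of the red dot (12 across) on the plate's upper face, on the centre line, 70 from the bracket's origin towards +x, 30 from the plate's plain end.
- upstand (a point): Middle of the top edge of the bracket's upright tab, 96 from its origin towards -x and 56 above its underside.
- stand: Fixed drill stand; place and yaw vary. Origin at bench level; x points away from the robot along the way in, y left, z up. Grey table top 30 high spans x -175 to 105, y -90 to 110, open on the robot's side. On it a column (32 thick, 255 high) at x 45, y 90 and the hold-down's pivot post (24 thick) at x -35, y -55.
- drill_head: Fixed drill unit carried by the column on an arm along the stand's y. Origin at the bit's tip; axes as the stand's. Upward from the tip: brass bit 7 thick to 34, chuck 26 thick to 72, green body 40 thick to 187. The arm is 40 wide and spans 108 to 142 above the tip, from y -15 to y 110.
- bit_tip (a point): Tip of the bit, pointing down: stand x 45, y 0, height 40, that is 10 above the table top and 4 above the bracket's plate when it lies there.
- clamp (a joint): Angle (rad) of the yellow hold-down arm about its upright pivot, growing clockwise from above. 0: arm points to stand -y, away from the work; pi/2: to stand -x, towards the robot; pi: across the work (stand +y), at its stop, locked. Stays where left; takes about 1.5 N at the knob. Starts at 0.7 to 2.6; beyond about 1.8 it lies over the bracket's way in.
- clamp_pivot (a point): Hold-down's pivot axis, at the underside of the arm, 38 above the bench (2 above the plate of a bracket lying on the table). The arm is 18 wide, 10 thick, reaches 78 from the axis.
- clamp_knob (a point): Centre of the top of the hold-down's red upright knob, a pin 14 thick and 40 tall standing on the arm, 65 from the pivot axis; its top is 88 above the bench. The knob can be pinched or pushed.
- tray: Blue open tray, fixed; place and yaw vary: 300 (x) x 260 (y) outside, 30 high, walls and floor 5. Origin: centre of its underside. The three brackets lie in it side by side, about 76 apart along the tray's y, roughly along its x.
- plain_a: Plain bracket without a mark, same shape and frame as the marked one. Leave alone.
- plain_b: Plain bracket without a mark, same shape and frame as the marked one. Leave alone.
- jar: Clear screw jar with an orange lid, 52 across, 75 high, standing on the bench between tray and drill stand, near the robot. Origin: centre of its underside. Leave alone.
- cordless: Green and black cordless drill, upright on its battery (115 x 75 x 50), 190 high, nose to its +x, on the bench between the far ends of tray and stand. Origin: centre of its underside. Leave alone.
Mind the look-alikes: they are no part of the job. What is shaped like the bracket but brown is not meant.

How it is judged:
By the outcome, as a careful person would: the job done as asked, in the order asked, and still so for the second after the job is handed in, with the robot touching nothing.
It also fails if it takes over 72 s, if anything falls off the work surface, if the arm or the gripper's body presses on something with over 40 N, if the wrist force passes 120 N, or if a joint passes its speed limit or range.

### The arm

A 7-joint arm with a two-finger parallel gripper is mounted at the origin on the work surface. World frame = base frame: x ahead of the robot, y to its left, z up, the work surface at z = 0. Lengths are in m, angles in rad, forces in N, time in s.
With the tool pointing down it reaches from about 0.35 to 0.9 m from the base axis. Payload 8.1 kg.
Tool frame: the origin (TCP) lies at the very end of the fingers, on their centre line; the grasp point (between the pads) lies 19 mm behind it; z points along the fingers, y is the line along which they close (so a half turn about z gives the same grasp; the last joint's range is limited). The gripper opens to 92 mm and grips with 3 to 60 N. Pads are 19 mm wide; open, the fingers measure 130 mm over their backs; the gripper's body (75 mm by 190 mm) begins 47 mm behind the grasp point.
Start: joints at [-1.428, 0.434, 0.025, 1.573, -0.012, 1.134, -0.075], TCP at [0.152, 0.606, 0.227] pointing down, gripper open.
Joint ranges: [-2.62, 2.62], [-0.44, 2.09], [-1.27, 1.32], [0.08, 2.57], [-1.32, 4.46], [0.12, 2], [-2.74, 2.74]. Speed limits (rad/s): [2.22, 2.22, 3.01, 3.01, 3.14, 3.14, 3.14].

### API

Orientations are given as a rotation vector (axis times angle).
In Python, from cell import arm gives the robot as it stands.
- The arm moves only by the tool carry_out, never from a script. Its argument "commands" is a list of rows, each a list of 7 numbers: the opening, from 0 (shut) to 1 (fully open), then the shift along the tool's x, y, z each as a share of 0.025 m, from -1 to 1, then the turn, a rotation vector about the tool's x, y, z each as a share of 0.1 rad, from -1 to 1. A call has 1 to 8 rows; each row shifts and turns the commanded pose from where the row before left it, along the tool's axes as they then stand; what a row does not reach is not made up. A row lasts 1/10 s, in which the tool goes at most 50 mm and 8.59 degrees, less where a joint would pass 70% of its speed; a pose out of reach is approached as far as the arm can. A call with a number of a shift or a turn outside -1 to 1 is refused whole. A call with a gripper value outside its range is refused whole. The fingers move at their own pace and stop on an object; "squeeze" is the grip in N (left out, the last holds). Time passes only in rows, so rows that do not move let the fingers close. It gives the time, the measured TCP pose, the force, the opening and the grip force at its end, in the units of the state.
- arm.observe(): the state, without advancing time (a new reading comes with each control period).
- arm.get_image(name): name is "side" or "top"; returns a dict with "pixels" (384x512x3 uint8, red, green, blue), "range_z" (384x512 float32, m along the optical axis (not along the pixel's ray), 0 where there is no reading), "mtx" (3x3 intrinsics, pixels), "R" (3x3) and "t" (3): a world point X has camera coordinates R X + t. Camera axes: x right, y down, z forward; pixel columns grow to the right and rows downward; lengths in m; the calibration is good to about 2 mm. A picture is of the moment at which its call begins.
- arm.sign_off(): hands the job in; it is judged then, once.
The state is a dict: "clock": time; "joints": joint angles; "dq": joint speeds; "joint_efforts": joint torques, N m; "position": TCP position; "ee_rot": TCP orientation; "force": force on the tool from outside, world axes, zero at the start; "ft_torque": the same for the moment, N m; "width": opening from 0.0 (shut) to 1.0 (fully open); "gripper_force": force on a finger pad.
Only numpy, scipy, OpenCV 4.12 (cv2) and the standard library are available. Lean on these libraries where they do the work, as an engineer would, in place of code of your own. Each camera call takes 0.05 s, during which the arm holds its last target. There are 200 camera calls.

## Working session

There is one attempt and no reset: what is moved stays moved. The work goes in short steps, Python scripts to look and compute and a tool call to move; the robot and the scene stay as the last step left them, time stands still between calls to the robot, and variables do not carry over. Pictures are saved under pics/ and viewed, at most 10 in all, crops included, and the job is handed in when it is done.

Besides the shell and the picture viewer there is one more tool, called by a JSON object that holds its "method" and its "body", one argument or row to a line. carry_out: Moves the arm, as the interface text tells. Shift numbers are shares of 0.025 m and turn numbers shares of 0.1 rad, none past 1 either way. Its arguments: {"type":"object","properties":{"commands":{"type":"array"},"squeeze":{"type":"number"}},"required":["commands"]}

```bash
ls; mkdir -p pics; cat > h.py <<'E'
import numpy as np, cv2
from cell import arm
def grab(n):
    d=arm.get_image(n); np.savez('pics/'+n+'.npz',**{k:np.asarray(d[k]) for k in d}); return d
def load(n): return dict(np.load('pics/'+n+'.npz'))
def w(d,u,v,z=None):
    r=np.linalg.inv(d['mtx'])@np.array([u,v,1.])
    R,t=d['R'],d['t']; c=-R.T@t; k=R.T@r
    if z is None: s=d['range_z'][int(round(v)),int(round(u))]
    else: s=(z-c[2])/k[2]
    return c+s*k
def px(d,X):
    p=d['mtx']@(d['R']@np.asarray(X)+d['t']); return p[:2]/p[2]
def save(im,f): cv2.imwrite('pics/'+f,cv2.cvtColor(im,cv2.COLOR_RGB2BGR))
E
python3 - <<'E'
from h import *
for n in('top','side'):
    d=grab(n); save(d['pixels'],n+'0.png'); print(n,-d['R'].T@d['t'],d['R'].round(2).tolist(),d['mtx'][0,0])
print(arm.observe())
E
```

```text
pics
top [0.30273325 0.01242621 1.13097924] [[0.01, -1.0, -0.03], [-0.98, -0.0, -0.18], [0.18, 0.03, -0.98]] 388.25740709710004
side [ 0.37305106 -0.72696816  1.0270457 ] [[0.99, -0.16, -0.01], [-0.13, -0.78, -0.61], [0.09, 0.61, -0.79]] 400.7255287192448
{'clock': 0.1, 'joints': array([-1.42760801,  0.43518117,  0.02496705,  1.5739658 , -0.01163855,
        1.13400265, -0.07508617]), 'dq': array([-0.00171348, -0.00153014,  0.00193747, -0.00101216, -0.00013144,
        0.00036377,  0.00039852]), 'joint_efforts': array([ 3.87670661e-03, -6.69121671e+01,  9.88418944e-01, -3.15144897e+01,
       -6.04130630e-02,  3.74724611e-02,  5.49177821e-05]), 'position': array([0.15200191, 0.6057793 , 0.22602164]), 'ee_rot': array([-3.85204378e-01, -3.11780426e+00,  2.21409187e-03]), 'force': array([-0.48283282, -0.04846008, -0.48883262]), 'ft_torque': array([ 0.05789005,  0.03832768, -0.01012127]), 'gripper_force': 0.0, 'width': 1.0002008542839982}
```

View pics/top0.png

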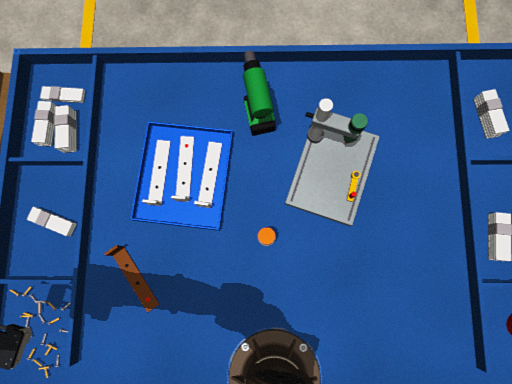

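View pics/side0.png

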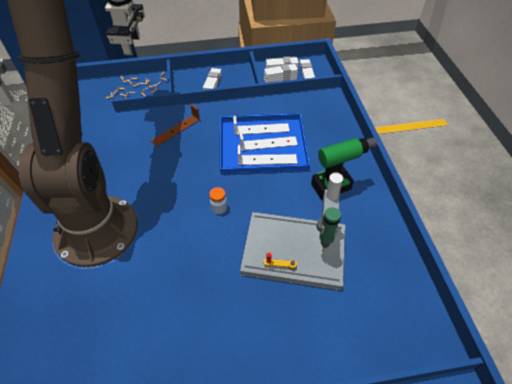

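The top view shows the brackets at about (160,172), (185,167) and (209,174), with a red dot at (186,146) on the middle one. A brown look-alike lies at (135,280). The stand is at about (333,180), with the hold-down pivot at (355,175) and its knob at (352,196). The side view agrees: tray at (265,143), jar at (217,200), cordless drill at (335,165). Candidates are the two plain brackets, the brown look-alike and the middle bracket. I choose the middle one and will check it in a crop.

```bash
python3 - <<'E'
from h import *
d=load('top')
a=d['pixels'][110:240,125:245]; b=d['pixels'][90:230,280:385]
A=cv2.resize(a,None,fx=4,fy=4,interpolation=cv2.INTER_CUBIC)
B=cv2.resize(b,None,fx=3,fy=3,interpolation=cv2.INTER_CUBIC)
c=np.zeros((520,800,3),np.uint8); c[:520,:480]=A; c[:420,480:795]=B; save(c,'crop1.png')
s=load('side')
e=cv2.resize(s['pixels'][165:295,230:360],None,fx=4.5,fy=4.5,interpolation=cv2.INTER_CUBIC); save(e,'crop2.png')
E
```

```text
(no output)
```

View pics/crop1.png

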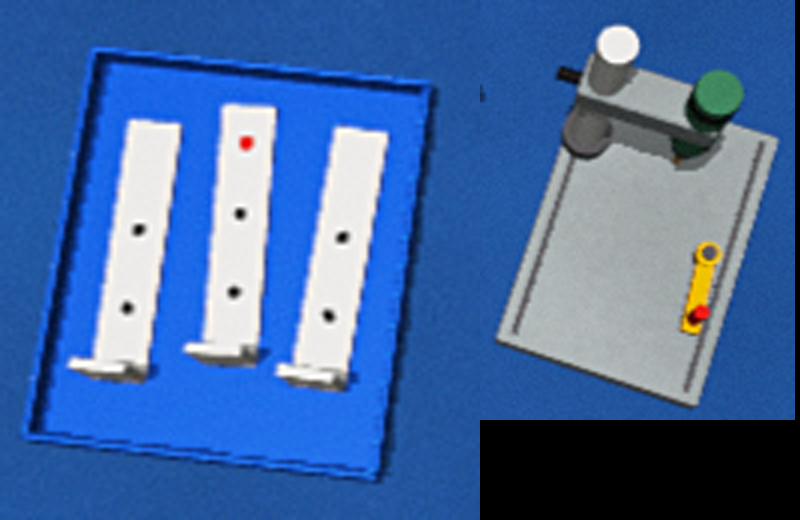

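View pics/crop2.png

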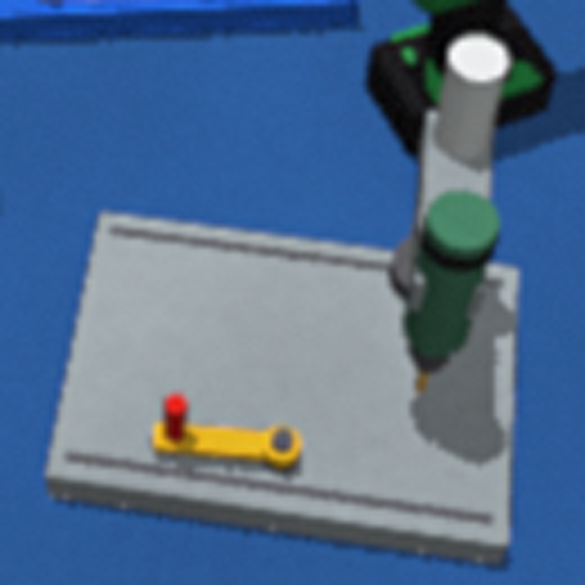

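The red dot is on the middle bracket, at crop (246,143), so the choice holds. Stand corners and the bit tip are also readable: in the top crop (497,340), (697,404) and (777,137), and in the side crop (102,212), (518,270), (506,543) and tip (421,388). The arm is near pi/2.

```bash
cat > fit.py <<'E'
from h import *
from scipy.optimize import least_squares
T=load('top');S=load('side')
tc=lambda u,v:(125+u/4-.4,110+v/4-.4)
tb=lambda u,v:(280+(u-480)/3-.33,90+v/3-.33)
sc=lambda u,v:(230+u/4.5-.4,165+v/4.5-.4)
def fit(obs,x0,lab):
    def f(p):
        c,s=np.cos(p[2]),np.sin(p[2]); r=[]
        for d,q,X in obs:
            X=np.array(X)/1e3; W=[p[0]+c*X[0]-s*X[1],p[1]+s*X[0]+c*X[1],X[2]]
            r+=list(px(d,W)-np.array(q))
        return np.array(r)
    o=least_squares(f,x0,loss='soft_l1'); print(lab,o.x.round(4)); print(f(o.x).reshape(-1,2).round(1).tolist()); return o.x
if __name__=='__main__':
    st=fit([(T,tb(497,340),(-175,110,30)),(T,tb(697,404),(-175,-90,30)),(T,tb(777,137),(105,-90,30)),
     (S,sc(102,212),(-175,110,30)),(S,sc(518,270),(105,110,30)),(S,sc(506,543),(105,-90,30)),(S,sc(50,494),(-175,-90,30)),(S,sc(421,388),(45,0,40)),
     (T,tb(716,93),(45,0,227)),(S,sc(463,217),(45,0,227))],[.6,-.2,0],'stand')
    # bracket underside at z=5 (tray floor)
    br=fit([(T,tc(246,143),(70,0,11)),(T,tc(224,105),(100,20,11)),(T,tc(275,107),(100,-20,11)),(T,tc(258,345),(-92,-20,11))],[.6,.2,0],'bracket')
    c,s=np.cos(br[2]),np.sin(br[2]); print('upstand',br[0]-.096*c,br[1]-.096*s)
    print('range of tabtop px',[ (px(T,(br[0]-.096*c-s*y,br[1]-.096*s+c*y,.061))-[125,110])*4 for y in(-.02,.02)])
    c,s=np.cos(st[2]),np.sin(st[2])
    for n,(x,y) in dict(tip=(.045,0),piv=(-.035,-.055)).items(): print(n,st[0]+c*x-s*y,st[1]+s*x+c*y)
    print('knob top T',w(T,*tb(704,312),z=.088),'S',w(S,*sc(176,402),z=.088))
    for n,q in dict(mark=tc(246,143),).items(): print(n,w(T,*q))
    print('jar',w(T,266,236),'cordless',w(T,257,90),w(T,262,128),w(T,250,58))
    print('other brackets dots',w(T,*tc(139,229)),w(T,*tc(342,237)))
E
python3 fit.py
```

```text
stand [ 0.6047 -0.1927 -0.3198]
[[-0.4, -0.2], [0.5, 0.6], [0.6, -0.7], [-1.0, -0.1], [-0.2, -1.3], [1.0, 0.2], [-1.1, -3.6], [-0.5, 0.3], [0.8, -1.0], [0.1, -0.0]]
bracket [ 0.5816  0.2642 -0.0303]
[[0.1, -0.2], [-0.2, -0.4], [0.1, -0.5], [0.0, 2.5]]
upstand 0.485654947137662 0.267126222194867
range of tabtop px [array([241.79667255, 347.1407303 ]), array([185.41685327, 345.38973741])]
tip 0.6474127652693534 -0.20689076863557557
piv 0.5541781773950605 -0.23395202551530567
knob top T [ 0.48944802 -0.21884739  0.088     ] S [ 0.49108069 -0.21668531  0.088     ]
mark [0.65117673 0.26251638 0.01046451]
jar [0.37537525 0.02036421 0.07196764] cordless [0.74381788 0.04349989 0.19014061] [0.69160057 0.03283799 0.0479    ] [0.84430375 0.06346666 0.17196568]
other brackets dots [0.58461615 0.34059703 0.00998546] [0.57716323 0.18707365 0.01445884]
```

```bash
cat > plan.py <<'E'
from h import *
from scipy.spatial.transform import Rotation as Ro
import math
def plan(x,y,z,yaw,n=None,show=True):
    """rows from the current pose to TCP xyz, tool pointing down with its y along world angle yaw"""
    o=arm.observe(); P=np.array(o['position']); R=Ro.from_rotvec(o['ee_rot'])
    b=(R.as_matrix()[:2,1]); cur=math.atan2(b[1],b[0])
    yaw=cur+(yaw-cur+math.pi/2)%math.pi-math.pi/2
    ey=np.array([math.cos(yaw),math.sin(yaw),0]); ez=np.array([0,0,-1.]); G=Ro.from_matrix(np.c_[np.cross(ey,ez),ey,ez])
    rv=(R.inv()*G).as_rotvec(); D=np.array([x,y,z])-P
    n=n or max(1,math.ceil(max(np.abs(rv).max()/.0999,np.linalg.norm(D)/.0245)))
    st=Ro.from_rotvec(rv/n); Q=R
    print('now',P.round(4),'yaw',round(cur,4),'->',round(yaw,4),'rv',rv.round(4),'F',o['force'].round(1),'w',round(o['width'],3),'t',round(o['clock'],1),'rows',n)
    if n<3: print('tool shift mm',(R.inv().apply(D)*1e3).round(2))
    for i in range(n):
        s=Q.inv().apply(D/n)/.025; print((s.round(2)).tolist(),(rv/n/.1).round(2).tolist()); Q=Q*st
E
python3 - <<'E'
from fit import *
from plan import plan
p=[w(T,*tc(u,v),z=.011)[:2] for u,v in((246,143),(240,213),(234,292))]
print(np.round(p,4)); a=p[0]-p[2]; print('yaw',np.arctan2(a[1],a[0]), np.hypot(*a))
a=np.array(w(T,*tc(224,105),z=.011)-w(T,*tc(203,345),z=.011)); print(np.arctan2(a[1],a[0]))
print('tray near wall',w(T,*tc(27,437),z=.03),w(T,*tc(378,478),z=.03))
plan(.4857,.267,.14,-.03)
E
```

```text
[[0.651  0.2624]
 [0.5966 0.2648]
 [0.5362 0.2668]]
yaw -0.03840493389534935 0.11488115204342358
-0.04217874341833797
tray near wall [0.42582361 0.40788376 0.03      ] [0.39725426 0.15399537 0.03      ]
now [0.152  0.6058 0.226 ] yaw 1.3249 -> -0.03 rv [-1.1000e-03  1.0000e-03  1.3549e+00] F [-0.5 -0.  -0.5] w 1.0 t 0.1 rows 20
[-0.81, -0.49, 0.17] [-0.0, 0.0, 0.68]
[-0.84, -0.44, 0.17] [-0.0, 0.0, 0.68]
[-0.87, -0.38, 0.17] [-0.0, 0.0, 0.68]
[-0.9, -0.32, 0.17] [-0.0, 0.0, 0.68]
[-0.91, -0.26, 0.17] [-0.0, 0.0, 0.68]
[-0.93, -0.2, 0.17] [-0.0, 0.0, 0.68]
[-0.94, -0.13, 0.17] [-0.0, 0.0, 0.68]
[-0.95, -0.07, 0.17] [-0.0, 0.0, 0.68]
[-0.95, -0.0, 0.17] [-0.0, 0.0, 0.68]
[-0.95, 0.06, 0.17] [-0.0, 0.0, 0.68]
[-0.94, 0.12, 0.17] [-0.0, 0.0, 0.68]
[-0.93, 0.19, 0.17] [-0.0, 0.0, 0.68]
[-0.92, 0.25, 0.17] [-0.0, 0.0, 0.68]
[-0.9, 0.31, 0.17] [-0.0, 0.0, 0.68]
[-0.88, 0.37, 0.17] [-0.0, 0.0, 0.68]
[-0.85, 0.43, 0.17] [-0.0, 0.0, 0.68]
[-0.82, 0.49, 0.17] [-0.0, 0.0, 0.68]
[-0.78, 0.54, 0.17] [-0.0, 0.0, 0.68]
[-0.74, 0.59, 0.17] [-0.0, 0.0, 0.68]
[-0.7, 0.64, 0.17] [-0.0, 0.0, 0.68]
```

{"method": "carry_out", "body": {
  "commands": [
    [0.5,-0.81,-0.49,0.1,0,0,0.68],
    [0.5,-0.84,-0.44,0.1,0,0,0.68],
    [0.5,-0.87,-0.38,0.1,0,0,0.68],
    [0.5,-0.9,-0.32,0.1,0,0,0.68],
    [0.5,-0.91,-0.26,0.1,0,0,0.68],
    [0.5,-0.93,-0.2,0.1,0,0,0.68],
    [0.5,-0.94,-0.13,0.1,0,0,0.68]
  ],
  "squeeze": 30
}}

```text
clock: 0.8
position: [0.2699, 0.4863, 0.209]
ee_rot: [1.117, 2.936, 0.0]
force: [-0.2, 0.2, 0.8]
width: 0.505
gripper_force: 0.0
```

{"method": "carry_out", "body": {
  "commands": [
    [0.5,-0.95,-0.07,0.2,0,0,0.68],
    [0.5,-0.95,0,0.2,0,0,0.68],
    [0.5,-0.95,0.06,0.2,0,0,0.68],
    [0.5,-0.94,0.12,0.2,0,0,0.68],
    [0.5,-0.93,0.19,0.2,0,0,0.68],
    [0.5,-0.92,0.25,0.2,0,0,0.68],
    [0.5,-0.9,0.31,0.2,0,0,0.68]
  ]
}}

```text
clock: 1.5
position: [0.3865, 0.3675, 0.1738]
ee_rot: [1.778, 2.59, 0.0]
force: [0.1, -0.1, -0.1]
width: 0.505
gripper_force: 0.0
```

{"method": "carry_out", "body": {
  "commands": [
    [0.5,-0.88,0.37,0.2,0,0,0.68],
    [0.5,-0.85,0.43,0.2,0,0,0.68],
    [0.5,-0.82,0.49,0.2,0,0,0.68],
    [0.5,-0.78,0.54,0.2,0,0,0.68],
    [0.5,-0.74,0.59,0.2,0,0,0.68],
    [0.5,-0.7,0.64,0.2,0,0,0.68],
    [0.5,0,0,0,0,0,0],
    [0.5,0,0,0,0,0,0]
  ]
}}

```text
clock: 2.3
position: [0.4853, 0.2659, 0.1439]
ee_rot: [2.263, 2.179, -0.001]
force: [-0.6, -0.5, 0.7]
width: 0.501
gripper_force: 0.0
```

```bash
python3 - <<'E'
from plan import plan
plan(.485,.268,.1,-.036)
E
```

```text
now [0.4853 0.2659 0.1439] yaw -0.0376 -> -0.036 rv [-0.0003  0.0004 -0.0016] F [-0.6 -0.5  0.7] w 0.501 t 2.3 rows 2
tool shift mm [ 2.12 -0.4  43.88]
[0.04, -0.01, 0.88] [-0.0, 0.0, -0.01]
[0.04, -0.01, 0.88] [-0.0, 0.0, -0.01]
```

{"method": "carry_out", "body": {
  "commands": [
    [0.5,0.08,0,0.9,0,0,0],
    [0.5,0,0,0.9,0,0,0],
    [0.5,0,0,0.9,0,0,0],
    [0.5,0,0,0.9,0,0,0],
    [0.5,0,0,0.9,0,0,0],
    [0.5,0,0,0,0,0,0],
    [0.5,0,0,0,0,0,0]
  ]
}}

```text
clock: 3.0
position: [0.4845, 0.2693, 0.032]
ee_rot: [-2.259, -2.183, 0.001]
force: [0.7, 0.2, -0.2]
width: 0.498
gripper_force: 0.0
```

{"method": "carry_out", "body": {
  "commands": [
    [0,0,0,0,0,0,0],
    [0,0,0,0,0,0,0],
    [0,0,0,0,0,0,0],
    [0,0,0,0,0,0,0],
    [0,0,0,0,0,0,0],
    [0,0,0,0,0,0,0]
  ],
  "squeeze": 40
}}

```text
clock: 3.6
position: [0.4851, 0.269, 0.032]
ee_rot: [2.26, 2.182, 0.001]
force: [0.8, 0.8, 3.0]
width: 0.086
gripper_force: 40.0
```

```bash
python3 - <<'E'
from plan import *
plan(.485,.268,.1,-.036)
d=grab('side'); e=cv2.resize(d['pixels'][60:200,180:320],None,fx=4,fy=4); 
d=grab('top'); f=d['pixels'][110:240,125:245]; f=cv2.resize(f,(240,260))
c=np.zeros((560,800,3),np.uint8); c[:,:560]=e; c[:260,560:]=f; save(c,'grasp.png')
E
```

```text
now [0.4851 0.269  0.032 ] yaw -0.0353 -> -0.036 rv [ 0.0004 -0.0004  0.0007] F [0.8 0.8 3. ] w 0.086 t 3.6 rows 3
[-0.01, -0.0, -0.91] [0.0, -0.0, 0.0]
[-0.01, -0.0, -0.91] [0.0, -0.0, 0.0]
[-0.01, -0.0, -0.91] [0.0, -0.0, 0.0]
```

View pics/grasp.png

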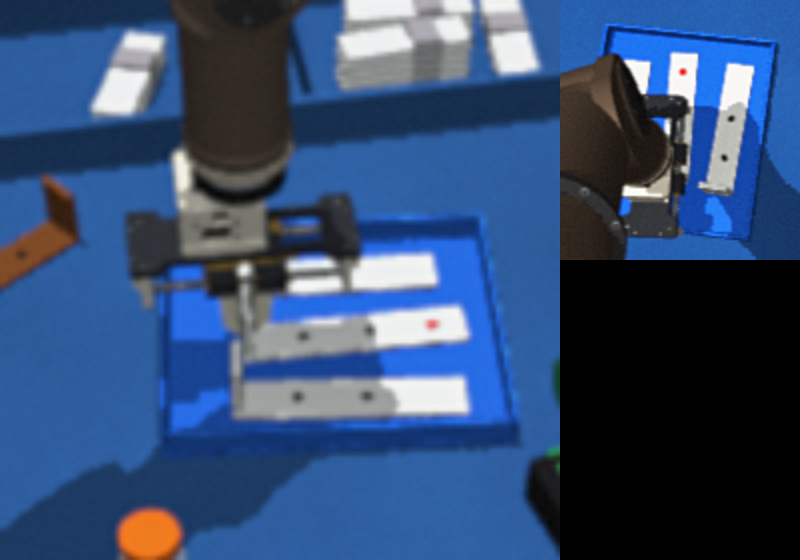

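The crop shows the gripper on the marked bracket's tab, red dot at (432,324), with the opening at 7.9 mm, which matches the 8 mm tab. I'll lift now.

{"method": "carry_out", "body": {
  "commands": [
    [0,0,0,-0.3,0,0,0],
    [0,0,0,-0.8,0,0,0],
    [0,0,0,-1,0,0,0],
    [0,0,0,-1,0,0,0],
    [0,0,0,-1,0,0,0],
    [0,0,0,-1,0,0,0],
    [0,0,0,-1,0,0,0],
    [0,0,0,-0.8,0,0,0]
  ]
}}

```text
clock: 4.5
position: [0.4845, 0.2686, 0.2057]
ee_rot: [-2.26, -2.182, 0.0]
force: [0.3, 0.9, -2.7]
width: 0.084
gripper_force: 40.0
```

```bash
python3 - <<'E'
from plan import *
plan(.415,.07,.205,-.036)
plan(.4234,-.1326,.205,-.32)
E
```

```text
now [0.4845 0.2686 0.2057] yaw -0.0352 -> -0.036 rv [-0.0002 -0.      0.0008] F [ 0.3  0.9 -2.7] w 0.084 t 4.5 rows 9
[-0.89, -0.28, 0.0] [-0.0, -0.0, 0.0]
[-0.89, -0.28, 0.0] [-0.0, -0.0, 0.0]
[-0.89, -0.28, 0.0] [-0.0, -0.0, 0.0]
[-0.89, -0.28, 0.0] [-0.0, -0.0, 0.0]
[-0.89, -0.28, 0.0] [-0.0, -0.0, 0.0]
[-0.89, -0.28, 0.0] [-0.0, -0.0, 0.0]
[-0.89, -0.28, 0.0] [-0.0, -0.0, 0.0]
[-0.89, -0.28, 0.0] [-0.0, -0.0, 0.0]
[-0.89, -0.28, 0.0] [-0.0, -0.0, 0.0]
now [0.4845 0.2686 0.2057] yaw -0.0352 -> -0.32 rv [-2.000e-04  0.000e+00  2.848e-01] F [ 0.3  0.9 -2.7] w 0.084 t 4.5 rows 17
[-0.95, -0.11, 0.0] [-0.0, 0.0, 0.17]
[-0.95, -0.09, 0.0] [-0.0, 0.0, 0.17]
[-0.95, -0.08, 0.0] [-0.0, 0.0, 0.17]
[-0.95, -0.06, 0.0] [-0.0, 0.0, 0.17]
[-0.95, -0.05, 0.0] [-0.0, 0.0, 0.17]
[-0.95, -0.03, 0.0] [-0.0, 0.0, 0.17]
[-0.95, -0.01, 0.0] [-0.0, 0.0, 0.17]
[-0.95, 0.0, 0.0] [-0.0, 0.0, 0.17]
[-0.95, 0.02, 0.0] [-0.0, 0.0, 0.17]
[-0.95, 0.03, 0.0] [-0.0, 0.0, 0.17]
[-0.95, 0.05, 0.0] [-0.0, 0.0, 0.17]
[-0.95, 0.07, 0.0] [-0.0, 0.0, 0.17]
[-0.95, 0.08, 0.0] [-0.0, 0.0, 0.17]
[-0.95, 0.1, 0.0] [-0.0, 0.0, 0.17]
[-0.95, 0.11, 0.0] [-0.0, 0.0, 0.17]
[-0.95, 0.13, 0.0] [-0.0, 0.0, 0.17]
[-0.94, 0.14, 0.0] [-0.0, 0.0, 0.17]
```

{"method": "carry_out", "body": {
  "commands": [
    [0,-0.5,-0.2,0,0,0,0],
    [0,-0.89,-0.3,0,0,0,0],
    [0,-0.89,-0.3,0,0,0,0],
    [0,-0.89,-0.3,0,0,0,0],
    [0,-0.89,-0.3,0,0,0,0],
    [0,-0.89,-0.3,0,0,0,0],
    [0,-0.89,-0.3,0,0,0,0],
    [0,-0.89,-0.3,0,0,0,0]
  ]
}}

```text
clock: 5.3
position: [0.4195, 0.1007, 0.2031]
ee_rot: [-2.26, -2.181, 0.003]
force: [-0.0, -1.1, -3.5]
width: 0.085
gripper_force: 40.0
```

{"method": "carry_out", "body": {
  "commands": [
    [0,-0.95,-0.1,0,0,0,0.2],
    [0,-0.95,0.1,0,0,0,0.35],
    [0,-0.95,0.13,0,0,0,0.35],
    [0,-0.95,0.17,0,0,0,0.35],
    [0,-0.95,0.2,0,0,0,0.35],
    [0,-0.95,0.24,0,0,0,0.35],
    [0,-0.95,0.27,0,0,0,0.35],
    [0,-0.95,0.3,0,0,0,0.35]
  ]
}}

```text
clock: 6.1
position: [0.4255, -0.093, 0.2039]
ee_rot: [-2.531, -1.861, 0.0]
force: [0.3, 0.2, -3.2]
width: 0.083
gripper_force: 40.0
```

```bash
python3 - <<'E'
from plan import *
plan(.4234,-.1326,.09,-.32)
E
```

```text
now [ 0.4255 -0.093   0.2039] yaw -0.3027 -> -0.32 rv [-0.0003  0.0001  0.0173] F [ 0.3  0.2 -3.2] w 0.083 t 6.1 rows 5
[-0.31, 0.08, 0.91] [-0.0, 0.0, 0.03]
[-0.31, 0.08, 0.91] [-0.0, 0.0, 0.03]
[-0.31, 0.08, 0.91] [-0.0, 0.0, 0.03]
[-0.31, 0.08, 0.91] [-0.0, 0.0, 0.03]
[-0.31, 0.08, 0.91] [-0.0, 0.0, 0.03]
```

{"method": "carry_out", "body": {
  "commands": [
    [0,-0.8,0.2,0,0,0,0.1],
    [0,-0.72,0.2,0.2,0,0,0.05],
    [0,0,0,0.8,0,0,0],
    [0,0,0,1,0,0,0],
    [0,0,0,1,0,0,0],
    [0,0,0,1,0,0,0],
    [0,0,0,0.4,0,0,0],
    [0,0,0,0,0,0,0]
  ]
}}

```text
clock: 6.9
position: [0.4231, -0.1308, 0.0933]
ee_rot: [-2.542, -1.843, 0.004]
force: [-0.0, -0.0, -3.3]
width: 0.086
gripper_force: 40.0
```

```bash
python3 - <<'E'
from plan import *
plan(.4234,-.1326,.057,-.32)
d=grab('side'); e=cv2.resize(d['pixels'][170:300,220:360],None,fx=4,fy=4,interpolation=cv2.INTER_CUBIC)
d=grab('top'); f=cv2.resize(d['pixels'][90:235,270:390],None,fx=2,fy=2)
c=np.zeros((520,800,3),np.uint8); c[:,:560]=e; c[:290,560:]=f; save(c,'lay.png')
E
```

```text
now [ 0.4231 -0.1308  0.0933] yaw -0.3163 -> -0.32 rv [-0.0026  0.0011  0.0037] F [-0.  -0.  -3.3] w 0.086 t 6.9 rows 2
tool shift mm [-1.58  0.89 36.31]
[-0.03, 0.02, 0.73] [-0.01, 0.01, 0.02]
[-0.03, 0.02, 0.73] [-0.01, 0.01, 0.02]
```

View pics/lay.png

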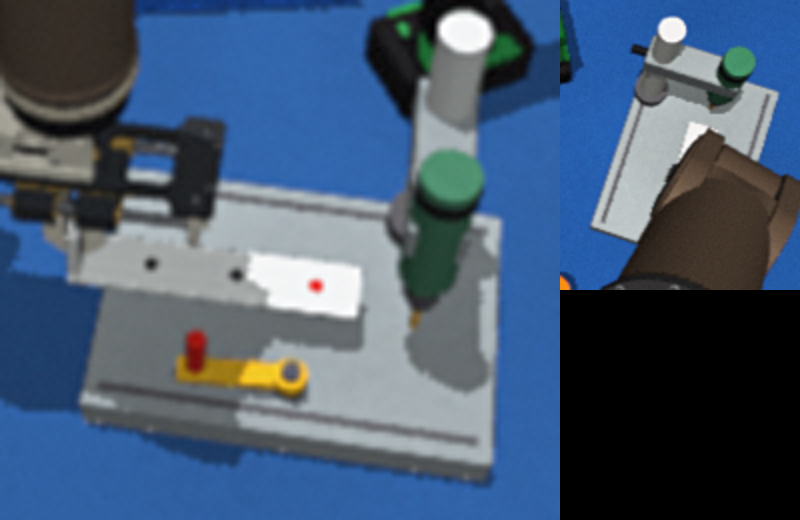

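The bracket hangs level and aligned with the table, with the red dot at crop (316,286). It is clear of the yellow arm and short of the bit at (415,320). I'll lower it to the table.

{"method": "carry_out", "body": {
  "commands": [
    [0,-0.07,0.03,0.7,0,0,0.03],
    [0,0,0,0.5,0,0,0],
    [0,0,0,0.1,0,0,0],
    [0,0,0,0.05,0,0,0],
    [0,0,0,0,0,0,0]
  ]
}}

```text
clock: 7.5
position: [0.4249, -0.1322, 0.0608]
ee_rot: [2.545, 1.842, 0.001]
force: [-0.2, -0.4, -2.6]
width: 0.084
gripper_force: 40.0
```

```bash
python3 - <<'E'
from plan import *
plan(.4234,-.1326,.057,-.32)
d=grab('side'); e=cv2.resize(d['pixels'][205:265,240:350],None,fx=7,fy=7,interpolation=cv2.INTER_CUBIC)
save(e,'lay2.png')
p=d['pixels'].astype(int); m=(p[...,0]>150)&(p[...,1]<90)&(p[...,2]<90); m[:, :285]=0; m[:200]=0; v,u=np.nonzero(m); print(len(u),u.mean(),v.mean(),w(d,u.mean(),v.mean(),.036))
E
```

```text
now [ 0.4249 -0.1322  0.0608] yaw -0.318 -> -0.32 rv [ 0.0004 -0.0002  0.002 ] F [-0.2 -0.4 -2.6] w 0.084 t 7.5 rows 1
tool shift mm [-0.82 -1.28  3.84]
[-0.03, -0.05, 0.15] [0.0, -0.0, 0.02]
4 298.5 247.5 [ 0.58442158 -0.18213269  0.036     ]
```

View pics/lay2.png

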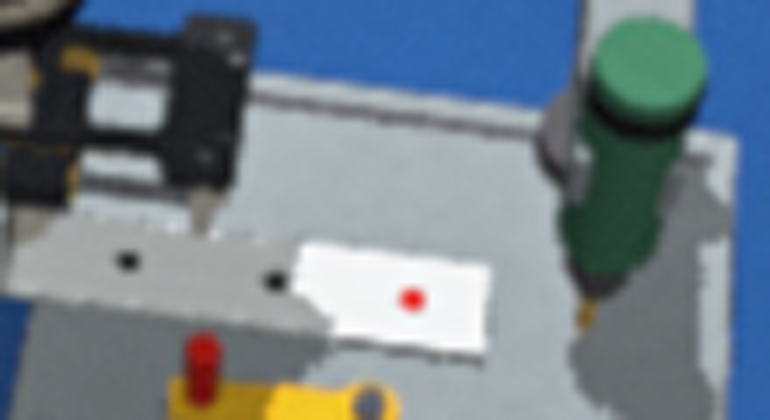

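The bracket still hangs about 4 mm up; the force shows its weight. The dot is at crop (413,299) and the tip at (585,325). I'll lower it gently.

{"method": "carry_out", "body": {
  "commands": [
    [0,-0.02,-0.03,0.06,0,0,0.02],
    [0,0,0,0.05,0,0,0],
    [0,0,0,0,0,0,0],
    [0,0,0,0,0,0,0]
  ]
}}

```text
clock: 7.95
position: [0.4238, -0.1324, 0.0577]
ee_rot: [-2.547, -1.839, -0.0]
force: [0.9, 0.4, -2.1]
width: 0.082
gripper_force: 40.0
```

{"method": "carry_out", "body": {
  "commands": [
    [0,0,0,0.04,0,0,0],
    [0,0,0,0,0,0,0],
    [0,0,0,0,0,0,0]
  ]
}}

```text
clock: 8.25
position: [0.4239, -0.1325, 0.0569]
ee_rot: [2.547, 1.839, 0.001]
force: [-1.9, 0.1, 4.7]
width: 0.086
gripper_force: 40.0
```

{"method": "carry_out", "body": {
  "commands": [
    [0,0,0,0.03,0,0,0],
    [0,0,0,0,0,0,0],
    [0,0,0,0,0,0,0]
  ]
}}

```text
clock: 8.55
position: [0.4238, -0.1324, 0.0568]
ee_rot: [-2.547, -1.838, -0.002]
force: [-6.8, 2.4, 21.7]
width: 0.086
gripper_force: 40.0
```

Contact is made. I'll ease off a little and measure the mark against the tip.

{"method": "carry_out", "body": {
  "commands": [
    [0,0,0,-0.025,0,0,0],
    [0,0,0,0,0,0,0]
  ]
}}

```text
clock: 8.75
position: [0.4239, -0.1324, 0.0569]
ee_rot: [2.547, 1.839, 0.001]
force: [-2.4, 0.9, 10.6]
width: 0.084
gripper_force: 40.0
```

```bash
cat > meas.py <<'E'
from plan import *
st=np.array([.6047,-.1927]); c,s=np.cos(-.3198),np.sin(-.3198); M=np.array([[c,s],[-s,c]])
def dot(d,lo=(200,285),hi=(300,360)):
    p=d['pixels'].astype(float)[lo[0]:hi[0],lo[1]:hi[1]]
    k=np.clip(p[...,0]-np.maximum(p[...,1],p[...,2])-50,0,None); k[(p[...,1]>p[...,2]+30)]=0
    v,u=np.mgrid[lo[0]:hi[0],lo[1]:hi[1]]; return (k*u).sum()/k.sum(),(k*v).sum()/k.sum(),k.sum()/255
def stand(W): return (M@(np.asarray(W)[:2]-st)*1e3).round(1)
if __name__=='__main__':
    d=grab('side'); u,v,n=dot(d); W=w(d,u,v,.036); print('dot',u,v,n,W.round(4),'stand mm',stand(W))
    # plate far edge corners & tip by colour
    p=d['pixels'].astype(int)[225:262,305:345]; m=(p[...,0]-p[...,2]>50)&(p[...,1]>p[...,2]+15); vv,uu=np.nonzero(m); 
    print('brass px',[(a+305,b+225) for a,b in zip(uu,vv)])
    print('tip pred',px(d,[*(st+M.T@[.045,0]),.04]))
    P=arm.observe(); print(P['position'].round(4),P['force'].round(1),stand(P['position']),'yaw tool',np.round(Ro.from_rotvec(P['ee_rot']).as_matrix()[:,1],4))
E
python3 meas.py
```

```text
dot 297.9324840764331 248.0751592356688 3.0784313725490198 [ 0.5824 -0.1837  0.036 ] stand mm [-24.    1.6]
brass px [(np.int64(324), np.int64(248)), (np.int64(323), np.int64(249)), (np.int64(324), np.int64(249)), (np.int64(323), np.int64(250))]
tip pred [322.65735607 251.13702283]
[ 0.4239 -0.1324  0.0569] [-4.   0.7  9.5] [-190.6    0.4] yaw tool [ 9.492e-01 -3.147e-01  3.000e-04]
```

The dot is at stand (-24, 1.6) mm and the TCP-based estimate is (-24.6, 0.4), so they agree. I'll slide in 60 mm, then measure again.

{"method": "carry_out", "body": {
  "commands": [
    [0,0,0.3,-0.01,0,0,0],
    [0,-0.01,0.4,0,0,0,0],
    [0,-0.01,0.4,0,0,0,0],
    [0,-0.01,0.4,0,0,0,0],
    [0,0,0.4,0,0,0,0],
    [0,0,0.3,0,0,0,0],
    [0,0,0.2,0,0,0,0],
    [0,0,0,0,0,0,0]
  ]
}}

```text
clock: 9.6
position: [0.4811, -0.1523, 0.0567]
ee_rot: [2.547, 1.839, -0.0]
force: [-0.8, 0.2, -2.3]
width: 0.087
gripper_force: 40.0
```

```bash
python3 meas.py; python3 - <<'E'
from h import *
d=load('side'); save(cv2.resize(d['pixels'][215:285,235:350],None,fx=6.9,fy=6.9,interpolation=cv2.INTER_CUBIC),'slide.png')
E
```

```text
dot 319.71461988304094 251.23157894736843 3.3529411764705883 [ 0.6403 -0.2037  0.036 ] stand mm [37.3  0.8]
brass px [(np.int64(323), np.int64(249)), (np.int64(324), np.int64(249)), (np.int64(323), np.int64(250)), (np.int64(322), np.int64(251))]
tip pred [322.65735607 251.13702283]
[ 0.4806 -0.1521  0.0566] [ 0.  -0.  -2.4] [-130.6   -0.5] yaw tool [ 9.492e-01 -3.147e-01 -2.000e-04]
```

View pics/slide.png

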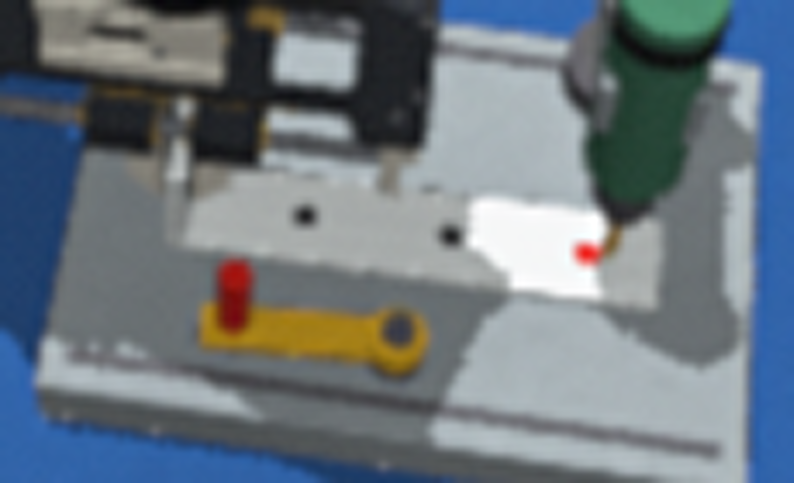

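The dot, at crop (588,254), is about 9 mm short of the tip at (610,250), and the bracket is square. I'll finish the slide.

{"method": "carry_out", "body": {
  "commands": [
    [0,0,0.2,0.01,0,0,0],
    [0,0,0.17,0.01,0,0,0],
    [0,0,0,0,0,0,0],
    [0,0,0,0,0,0,0]
  ]
}}

```text
clock: 10.05
position: [0.4881, -0.1546, 0.0566]
ee_rot: [-2.546, -1.838, 0.001]
force: [-4.5, 1.6, 6.2]
width: 0.082
gripper_force: 40.0
```

```bash
python3 meas.py; python3 - <<'E'
from h import *
d=load('side'); a=cv2.resize(d['pixels'][235:262,300:345],None,fx=17,fy=17,interpolation=cv2.INTER_CUBIC)
save(a,'tip.png')
E
```

```text
dot 321.7835497835498 251.69264069264068 0.9058823529411765 [ 0.6456 -0.2061  0.036 ] stand mm [43.1  0.2]
brass px [(np.int64(323), np.int64(249)), (np.int64(324), np.int64(249)), (np.int64(322), np.int64(250)), (np.int64(323), np.int64(250)), (np.int64(322), np.int64(251)), (np.int64(323), np.int64(251)), (np.int64(323), np.int64(252))]
tip pred [322.65735607 251.13702283]
[ 0.4881 -0.1546  0.0566] [-4.2  0.6  5.7] [-122.6   -0.5] yaw tool [ 0.9491 -0.315  -0.0016]
```

View pics/tip.png

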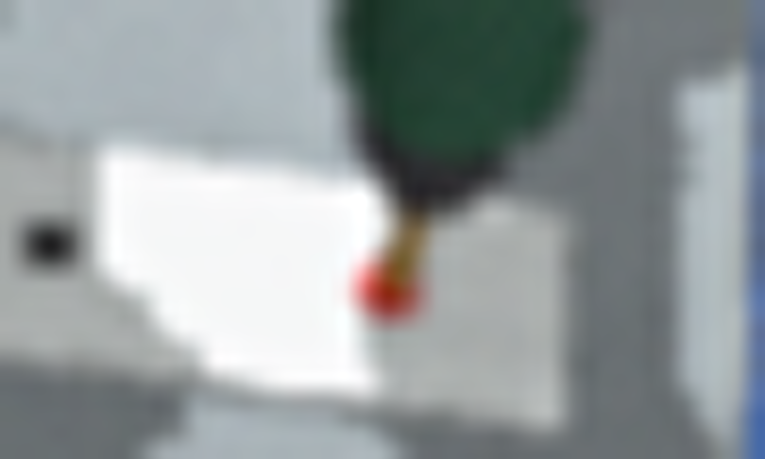

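The dot centre at crop (388,292) is 1.5–2 mm short of the point under the tip, about (400,295). I'll nudge it forward.

{"method": "carry_out", "body": {
  "commands": [
    [0,0,0.06,-0.01,0,0,0],
    [0,0,0,0,0,0,0],
    [0,0,0,0,0,0,0]
  ]
}}

```text
clock: 10.4
position: [0.4908, -0.1554, 0.0566]
ee_rot: [2.547, 1.839, 0.0]
force: [-0.2, -0.4, -0.8]
width: 0.087
gripper_force: 40.0
```

```bash
python3 meas.py; python3 - <<'E'
from h import *
d=load('side'); print(px(d,[.6474,-.2069,.036]))
E
```

```text
dot 323.57954545454544 252.0681818181818 0.6901960784313725 [ 0.6503 -0.208   0.036 ] stand mm [48.1 -0.2]
brass px [(np.int64(323), np.int64(249)), (np.int64(324), np.int64(249)), (np.int64(323), np.int64(250)), (np.int64(324), np.int64(250)), (np.int64(323), np.int64(251)), (np.int64(324), np.int64(251)), (np.int64(323), np.int64(252))]
tip pred [322.65735607 251.13702283]
[ 0.4907 -0.1554  0.0566] [-0.7  0.3 -0.2] [-119.9   -0.4] yaw tool [ 9.492e-01 -3.147e-01  2.000e-04]
[322.47142155 251.86449988]
```

```bash
python3 - <<'E'
from h import *
d=load('side'); p=d['pixels'].astype(int)[247:257,318:330]
print((p[...,0]-p[...,1])); print(p[...,1]); print(p[...,0])
E
```

```text
[[  0   0   0   0   1   6   8   3  -2  -3  -3  -5]
 [ -1   0  -1  -1   1  12  17   1  -3  -5  -5  -3]
 [ -1  -1  -2  -3   2  19  19   0  -5  -6  -3  -4]
 [ -1  -2  -2  -1  11  23  28   8  -3  -5  -6  -4]
 [ -1  -2  -1  13  34  50  72  46   5  -5  -5  -4]
 [ -1  -2  -3  24  61  92 106  61   8  -6  -4  -4]
 [ -2  -2  -5   3  40  71  63  30   1  -6  -4  -4]
 [ -2  -2  -3  -6   3  14   7  -2  -5  -4  -4  -5]
 [ -1   0  -1  -5  -5  -4  -6  -6  -5  -5  -4  -4]
 [ -1   0   0  -1  -5  -5  -4  -4  -4  -4  -5  -5]]
[[248 249 252 254 205 106  62  81 102 132 173 182]
 [247 247 250 253 219 128  99 141 162 171 179 178]
 [247 247 251 251 189 109 116 161 176 177 173 173]
 [247 248 251 247 162  95 106 153 173 175 174 171]
 [247 249 250 227 131  77  69 114 161 173 173 172]
 [247 249 249 188  92  48  45 100 159 175 174 174]
 [247 249 249 197 116  81  93 134 166 173 173 172]
 [247 249 248 207 159 143 154 165 170 170 170 171]
 [248 249 248 211 173 169 173 174 173 172 171 170]
 [250 251 249 224 185 174 176 176 175 175 176 174]]
[[248 249 252 254 206 112  70  84 100 129 170 177]
 [246 247 249 252 220 140 116 142 159 166 174 175]
 [246 246 249 248 191 128 135 161 171 171 170 169]
 [246 246 249 246 173 118 134 161 170 170 168 167]
 [246 247 249 240 165 127 141 160 166 168 168 168]
 [246 247 246 212 153 140 151 161 167 169 170 170]
 [245 247 244 200 156 152 156 164 167 167 169 168]
 [245 247 245 201 162 157 161 163 165 166 166 166]
 [247 249 247 206 168 165 167 168 168 167 167 166]
 [249 251 249 223 180 169 172 172 171 171 171 169]]
```

{"method": "carry_out", "body": {
  "commands": [
    [0,0,-0.065,-0.01,0,0,0],
    [0,0,0,0,0,0,0],
    [0,0,0,0,0,0,0]
  ]
}}

```text
clock: 10.75
position: [0.489, -0.1548, 0.0568]
ee_rot: [-2.547, -1.839, 0.0]
force: [-0.1, -0.3, -2.9]
width: 0.087
gripper_force: 40.0
```

```bash
python3 meas.py; python3 - <<'E'
from h import *
d=load('side'); p=d['pixels'].astype(int)[250:255,319:328]
print((p[...,0]-p[...,1]))
E
```

```text
dot 322.0229357798165 251.71559633027522 0.8549019607843137 [ 0.6463 -0.2062  0.036 ] stand mm [43.7  0.2]
brass px [(np.int64(323), np.int64(249)), (np.int64(324), np.int64(249)), (np.int64(322), np.int64(250)), (np.int64(323), np.int64(250)), (np.int64(322), np.int64(251)), (np.int64(323), np.int64(251)), (np.int64(323), np.int64(252))]
tip pred [322.65735607 251.13702283]
[ 0.4891 -0.1548  0.0568] [-0.  -0.8 -3.3] [-121.7   -0.4] yaw tool [ 9.492e-01 -3.146e-01 -1.000e-04]
[[-3  3 45 49 27 17  0 -5 -6]
 [-1 17 95 86 48 33  2 -5 -5]
 [-2 11 72 97 88 61 10 -5 -4]
 [-3 -3 23 57 62 40  5 -5 -6]
 [-3 -4 -3  3  3  2 -3 -5 -5]]
```

The dot is now centred at about (322.6,251.8), against the under-tip point at (322.5–322.75,251.8). I'll release and lift off.

{"method": "carry_out", "body": {
  "commands": [
    [0,0,0,0.01,0,0,0],
    [0,0,0,0,0,0,0],
    [0.4,0,0,0,0,0,0],
    [0.4,0,0,0,0,0,0],
    [0.4,0,0,0,0,0,0],
    [0.4,0,0,0,0,0,0]
  ]
}}

```text
clock: 11.4
position: [0.4893, -0.1549, 0.0567]
ee_rot: [2.547, 1.839, 0.0]
force: [0.1, -0.0, -1.0]
width: 0.373
gripper_force: 0.0
```

{"method": "carry_out", "body": {
  "commands": [
    [0.4,0,0,-0.5,0,0,0],
    [0.4,0,0,-1,0,0,0],
    [0.4,0,0,-1,0,0,0],
    [0.4,0,0,-1,0,0,0],
    [0.4,0,0,-0.5,0,0,0],
    [0.4,0,0,0,0,0,0]
  ]
}}

```text
clock: 12.0
position: [0.4902, -0.1552, 0.1584]
ee_rot: [2.545, 1.838, 0.004]
force: [0.1, -0.4, -0.1]
width: 0.398
gripper_force: 0.0
```

```bash
python3 - <<'E'
from meas import *
d=grab('side'); p=d['pixels'].astype(int)
print((p[...,0]-p[...,1])[250:255,319:328])
q=p[225:275,262:300]; m=(q[...,0]>130)&(q[...,1]<70)&(q[...,2]<70); v,u=np.nonzero(m); print('red knob px',u.min()+262,u.max()+262,v.min()+225,v.max()+225)
m=(q[...,0]>90)&(q[...,1]<60)&(q[...,2]<60); v,u=np.nonzero(m); print('red knob px',u.min()+262,u.max()+262,v.min()+225,v.max()+225)
k=px(d,[.490,-.218,.088]); print('pred',k, px(d,[.490,-.218,.048]))
K=np.array([.490,-.218]); print('knob stand',stand(K))
plan(.490,-.218,.145,-.32+np.pi/2)
print(arm.observe()['joints'].round(2))
E
```

```text
[[-3  3 47 48 28 20  0 -6 -5]
 [-2 15 95 84 52 43  6 -5 -4]
 [-3  5 62 94 89 63 10 -5 -4]
 [-4 -5 20 55 62 39  4 -5 -5]
 [-3 -4 -2  2  4  2 -4 -6 -5]]
red knob px 267 270 253 256
red knob px 267 270 253 262
pred [268.40165151 254.42588213] [268.07244483 261.63106757]
knob stand [-100.9  -60.1]
now [ 0.4895 -0.1548  0.1571] yaw -0.3197 -> 1.2508 rv [ 1.7000e-03  6.0000e-04 -1.5705e+00] F [-0.1 -0.2 -0. ] w 0.4 t 12.1 rows 16
[-0.15, 0.05, 0.03] [0.0, 0.0, -0.98]
[-0.15, 0.04, 0.03] [0.0, 0.0, -0.98]
[-0.16, 0.02, 0.03] [0.0, 0.0, -0.98]
[-0.16, 0.01, 0.03] [0.0, 0.0, -0.98]
[-0.16, -0.01, 0.03] [0.0, 0.0, -0.98]
[-0.16, -0.03, 0.03] [0.0, 0.0, -0.98]
[-0.15, -0.04, 0.03] [0.0, 0.0, -0.98]
[-0.15, -0.06, 0.03] [0.0, 0.0, -0.98]
[-0.14, -0.07, 0.03] [0.0, 0.0, -0.98]
[-0.13, -0.08, 0.03] [0.0, 0.0, -0.98]
[-0.13, -0.1, 0.03] [0.0, 0.0, -0.98]
[-0.12, -0.11, 0.03] [0.0, 0.0, -0.98]
[-0.1, -0.12, 0.03] [0.0, 0.0, -0.98]
[-0.09, -0.13, 0.03] [0.0, 0.0, -0.98]
[-0.08, -0.14, 0.03] [0.0, 0.0, -0.98]
[-0.07, -0.14, 0.03] [0.0, 0.0, -0.98]
[-0.32  0.38  0.69  1.97 -0.3   0.9   0.21]
```

The bracket stayed put on release, and the knob is confirmed at (0.490,-0.218). I'll turn the hand a quarter turn above it.

{"method": "carry_out", "body": {
  "commands": [
    [0.35,-0.15,0.05,0.03,0,0,-0.98],
    [0.35,-0.15,0.04,0.03,0,0,-0.98],
    [0.35,-0.16,0.02,0.03,0,0,-0.98],
    [0.35,-0.16,0.01,0.03,0,0,-0.98],
    [0.35,-0.16,-0.01,0.03,0,0,-0.98],
    [0.35,-0.16,-0.03,0.03,0,0,-0.98],
    [0.35,-0.15,-0.04,0.03,0,0,-0.98],
    [0.35,-0.15,-0.06,0.03,0,0,-0.98]
  ]
}}

```text
clock: 12.85
position: [0.4885, -0.1865, 0.1491]
ee_rot: [-1.645, -2.674, 0.001]
force: [0.2, 0.5, -0.1]
width: 0.353
gripper_force: 0.0
```

{"method": "carry_out", "body": {
  "commands": [
    [0.35,-0.14,-0.07,0.03,0,0,-0.98],
    [0.35,-0.13,-0.08,0.03,0,0,-0.98],
    [0.35,-0.13,-0.1,0.03,0,0,-0.98],
    [0.35,-0.12,-0.11,0.03,0,0,-0.98],
    [0.35,-0.1,-0.12,0.03,0,0,-0.98],
    [0.35,-0.09,-0.13,0.03,0,0,-0.98],
    [0.35,-0.08,-0.14,0.03,0,0,-0.98],
    [0.35,-0.07,-0.14,0.03,0,0,-0.98]
  ]
}}

```text
clock: 13.65
position: [0.4887, -0.2182, 0.143]
ee_rot: [-0.498, -3.099, -0.001]
force: [0.9, 0.1, -0.3]
width: 0.351
gripper_force: 0.0
```

{"method": "carry_out", "body": {
  "commands": [
    [0.35,0,0,0,0,0,0],
    [0.35,0,0,0,0,0,0]
  ]
}}

```text
clock: 13.85
position: [0.4889, -0.2182, 0.1436]
ee_rot: [-0.51, -3.098, -0.001]
force: [-0.8, -0.6, 0.6]
width: 0.348
gripper_force: 0.0
```

```bash
python3 - <<'E'
from meas import *
plan(.490,-.218,.055,-.32+np.pi/2)
print(arm.observe()['joints'].round(2))
E
```

```text
now [ 0.4889 -0.2182  0.1436] yaw 1.2447 -> 1.2508 rv [ 0.0004 -0.0018 -0.0061] F [-0.8 -0.6  0.6] w 0.348 t 13.8 rows 4
[-0.01, 0.0, 0.89] [0.0, -0.0, -0.02]
[-0.01, 0.0, 0.89] [0.0, -0.0, -0.02]
[-0.01, 0.0, 0.89] [0.0, -0.0, -0.02]
[-0.01, 0.0, 0.89] [0.0, -0.0, -0.02]
[ 0.1   0.38  0.29  1.91 -0.14  0.87  1.71]
```

{"method": "carry_out", "body": {
  "commands": [
    [0.35,-0.04,0,0.8,0,0,-0.06],
    [0.35,0,0,0.9,0,0,0],
    [0.35,0,0,0.9,0,0,0],
    [0.35,0,0,0.8,0,0,0],
    [0.35,0,0,0,0,0,0]
  ]
}}

```text
clock: 14.35
position: [0.4886, -0.2176, 0.0571]
ee_rot: [-0.498, -3.097, -0.001]
force: [-0.0, -0.5, 0.7]
width: 0.35
gripper_force: 0.0
```

{"method": "carry_out", "body": {
  "commands": [
    [0,0,0,0,0,0,0],
    [0,0,0,0,0,0,0],
    [0,0,0,0,0,0,0],
    [0,0,0,0,0,0,0],
    [0,0,0,0,0,0,0]
  ],
  "squeeze": 15
}}

```text
clock: 14.85
position: [0.4912, -0.2187, 0.0605]
ee_rot: [0.495, 3.101, 0.0]
force: [-0.1, 1.4, 6.3]
width: 0.147
gripper_force: 15.0
```

```bash
python3 - <<'E'
from meas import *
o=arm.observe(); print(o['position'],o['width']*92,o['force'],stand(o['position']))
r=o['position'][:2]-np.array([.5542,-.2340]); print('radius',np.hypot(*r)*1e3)
S=stand(o['position'])-[-35,-55]; th=np.arctan2(-S[0],-S[1]); print('clamp angle',th)
b=Ro.from_rotvec(o['ee_rot']).as_matrix()
prev=th; 
for i in range(1,13):
    t=th+(np.pi-th)*i/12
    D=65*np.array([-np.sin(t)+np.sin(prev),-np.cos(t)+np.cos(prev)])/1e3
    W=np.r_[M.T@D,0]; print((b.T@W/.025).round(2)); prev=t
E
```

```text
[ 0.49119461 -0.21872774  0.06048185] 13.485144365500084 [-0.09649099  1.39506504  6.31869483] [-99.6 -60.4]
radius 64.82993941514796
clamp angle 1.4873988817427048
[0.   0.36 0.  ]
[-0.05  0.36  0.  ]
[-0.09  0.35  0.  ]
[-0.14  0.33  0.  ]
[-0.18  0.31  0.  ]
[-0.22  0.28  0.  ]
[-0.26  0.25  0.  ]
[-0.29  0.21  0.  ]
[-0.32  0.17  0.  ]
[-0.34  0.12  0.  ]
[-0.35  0.07  0.  ]
[-0.36  0.02  0.  ]
```

Pinched at 13.5 mm, radius 64.8 mm, both as expected. I'll ease up slightly, then follow the arc.

{"method": "carry_out", "body": {
  "commands": [
    [0,0,0,-0.15,0,0,0],
    [0,0,0.36,0,0,0,0],
    [0,-0.05,0.36,0,0,0,0],
    [0,-0.09,0.35,0,0,0,0],
    [0,-0.14,0.33,0,0,0,0]
  ]
}}

```text
clock: 15.35
position: [0.5077, -0.1867, 0.0631]
ee_rot: [-0.495, -3.101, -0.0]
force: [-4.0, -2.2, -5.7]
width: 0.149
gripper_force: 15.0
```

```bash
cat > cl.py <<'E'
from meas import *
o=arm.observe(); print(o['position'].round(4),o['width']*92,o['force'].round(1),stand(o['position']))
S=stand(o['position'])-[-35,-55]; print('r',np.hypot(*S),'ang',np.arctan2(-S[0],-S[1])%(2*np.pi))
d=grab('side'); print((d['pixels'].astype(int)[...,0]-d['pixels'].astype(int)[...,1])[250:255,319:328])
E
python3 cl.py
```

```text
[ 0.5077 -0.1867  0.0631] 13.668120022021892 [-4.  -2.2 -5.7] [-94.  -24.8]
r 66.28001207000493 ang 2.0438903484602546
[[-3  2 45 51 31 22 -1 -6 -5]
 [-2 14 94 87 53 45  5 -5 -6]
 [-3  3 64 95 92 65 10 -5 -5]
 [-3 -5 21 56 63 40  5 -6 -4]
 [-2 -4 -3  3  4  1 -5 -6 -5]]
```

{"method": "carry_out", "body": {
  "commands": [
    [0,-0.2,0.31,0.06,0,0,0],
    [0,-0.22,0.28,0,0,0,0],
    [0,-0.26,0.25,0,0,0,0],
    [0,-0.29,0.21,0,0,0,0],
    [0,-0.32,0.17,0,0,0,0],
    [0,-0.34,0.12,0,0,0,0]
  ]
}}

```text
clock: 16.0
position: [0.5583, -0.1688, 0.0622]
ee_rot: [0.496, 3.101, -0.001]
force: [-4.7, -2.8, 5.1]
width: 0.149
gripper_force: 15.0
```

```bash
python3 cl.py
```

```text
[ 0.5583 -0.1688  0.0622] 13.725653337217548 [-4.7 -2.8  5.1] [-51.6   8.1]
r 65.24699226784328 ang 2.8843469478236328
[[-5  7 35 30 27 22  0 -5 -5]
 [-3 21 67 61 50 44  5 -5 -5]
 [-4 14 69 96 90 64  9 -5 -4]
 [-7  1 33 60 63 41  4 -5 -5]
 [-6 -6  0  4  3  0 -5 -6 -4]]
```

{"method": "carry_out", "body": {
  "commands": [
    [0,-0.3,0.06,0,0,0,0],
    [0,-0.25,0.02,0,0,0,0],
    [0,-0.12,0,0,0,0,0],
    [0,-0.06,0,0,0,0,0],
    [0,0,0,0,0,0,0]
  ]
}}

```text
clock: 16.55
position: [0.5758, -0.1723, 0.0621]
ee_rot: [0.496, 3.102, 0.0]
force: [-2.0, -1.8, 4.4]
width: 0.145
gripper_force: 15.0
```

```bash
python3 cl.py
```

```text
[ 0.5758 -0.1723  0.0621] 13.355673364322802 [-2.  -1.8  4.4] [-33.8  10.2]
r 65.2110420097701 ang 3.159995483824105
[[-4  7 35 31 28 20 -1 -6 -6]
 [-2 20 67 61 50 45  5 -6 -5]
 [-5 14 69 94 90 65 10 -5 -6]
 [-7  1 34 61 62 40  4 -5 -4]
 [-6 -6  0  3  4  1 -5 -5 -4]]
```

{"method": "carry_out", "body": {
  "commands": [
    [0,-0.08,0,0,0,0,0],
    [0,0,0,0,0,0,0],
    [0,0,0,0,0,0,0]
  ]
}}

```text
clock: 16.9
position: [0.5768, -0.1726, 0.062]
ee_rot: [-0.495, -3.101, -0.001]
force: [-4.2, 0.2, 6.8]
width: 0.146
gripper_force: 15.0
```

{"method": "carry_out", "body": {
  "commands": [
    [0,-0.08,0,0,0,0,0],
    [0,0,0,0,0,0,0],
    [0,0,0,0,0,0,0]
  ]
}}

```text
clock: 17.2
position: [0.577, -0.1727, 0.0618]
ee_rot: [-0.495, -3.098, -0.002]
force: [-10.0, 1.2, 12.0]
width: 0.146
gripper_force: 15.0
```

```bash
python3 cl.py
```

```text
[ 0.577  -0.1727  0.0618] 13.447602261591403 [-10.    1.2  12. ] [-32.6  10.3]
r 65.34408925067362 ang 3.178329563580612
[[-5  7 35 32 27 21  0 -6 -5]
 [-3 20 68 61 50 44  5 -6 -6]
 [-5 14 69 95 92 65  8 -4 -5]
 [-6  1 34 60 62 40  5 -5 -4]
 [-6 -5  0  4  4 -1 -5 -5 -5]]
```

The arm is at its stop: position stalls, force rises, and the dot has not moved. I'll relax, release, lift and back away.

{"method": "carry_out", "body": {
  "commands": [
    [0,0.1,0,0,0,0,0],
    [0.35,0,0,0,0,0,0],
    [0.35,0,0,0,0,0,0],
    [0.35,0,0,0,0,0,0],
    [0.35,0,0,-0.4,0,0,0],
    [0.35,0,0,-0.8,0,0,0],
    [0.35,0,0,-0.8,0,0,0]
  ]
}}

```text
clock: 17.95
position: [0.5766, -0.1728, 0.1128]
ee_rot: [-0.496, -3.102, -0.0]
force: [0.0, -0.6, 0.4]
width: 0.351
gripper_force: 0.0
```

{"method": "carry_out", "body": {
  "commands": [
    [0.35,0.5,0,-0.5,0,0,0],
    [0.35,0.9,0,-0.8,0,0,0],
    [0.35,0.9,0,-1,0,0,0],
    [0.35,0.9,0,-1,0,0,0],
    [0.35,0.9,0,-1,0,0,0],
    [0.35,0.9,0,-0.5,0,0,0],
    [0.35,0.5,0,0,0,0,0],
    [0.35,0,0,0,0,0,0]
  ]
}}

```text
clock: 18.75
position: [0.4449, -0.1295, 0.2321]
ee_rot: [0.495, 3.102, 0.001]
force: [0.7, 0.3, 0.0]
width: 0.347
gripper_force: 0.0
```

```bash
python3 cl.py; python3 - <<'E'
from h import *
s=load('side'); t=grab('top')
a=cv2.resize(s['pixels'][200:285,235:350],None,fx=6.9,fy=6.0,interpolation=cv2.INTER_CUBIC)[:, :800]
c=np.zeros((600,800,3),np.uint8); a=cv2.resize(s['pixels'][195:275,245:350],(630,480),interpolation=cv2.INTER_CUBIC); c[:480,:630]=a
c[480:600,640:800]=cv2.resize(t['pixels'],(160,120)); c[:200,630:]=cv2.resize(s['pixels'],(170,200)); 
b=cv2.resize(t['pixels'][90:230,285:385],(170,238),interpolation=cv2.INTER_CUBIC); c[210:448,630:]=b
save(c,'end.png')
E
```

```text
[ 0.4449 -0.1295  0.2321] 31.888644586923288 [0.7 0.3 0. ] [-171.5    9.8]
r 151.10026472511555 ang 2.0140204881825223
[[-3  4 49 47 28 20  0 -5 -5]
 [-1 15 94 82 50 43  5 -5 -5]
 [-2  4 61 91 87 62  9 -6 -5]
 [-4 -5 20 54 60 39  4 -5 -4]
 [-2 -5 -2  3  4  1 -5 -5 -4]]
```

View pics/end.png

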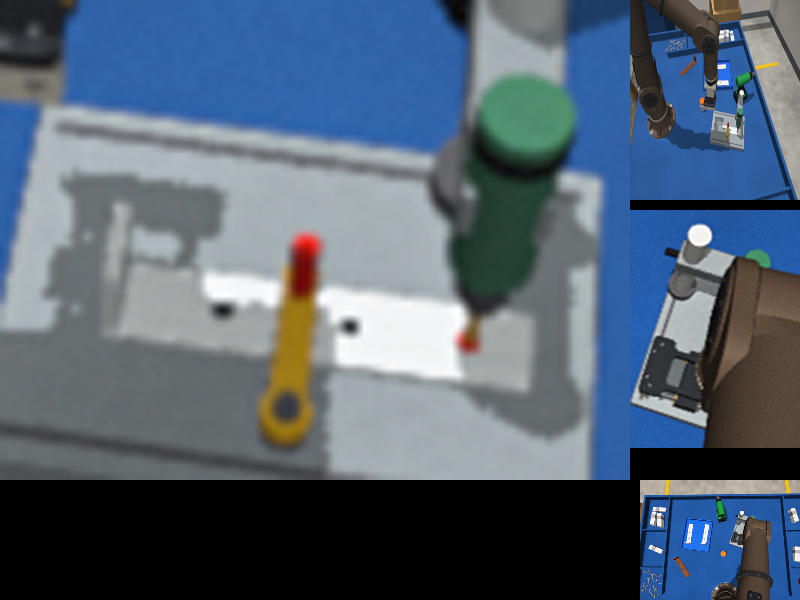

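The final picture shows the yellow arm square across the bracket, knob at (305,245) and pivot at (287,408). The red dot at (467,342) sits under the bit's tip, and the gripper is clear.

```bash
python3 -c "
from cell import arm; print(arm.sign_off())"
```

```text
the job is handed in; nothing more can be done
None
```

The job is handed in at about 19 s on the robot's clock: the marked bracket lies square on the drill table with its red mark under the bit's tip (to about 1–2 mm by my camera measurements), the yellow hold-down arm is across it at its stop, and the robot is clear of everything.

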